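Spread rock cores in a drying tray and fit the retaining grille

ROBOT

A 6-joint arm with a two-finger parallel gripper is mounted at the origin on a cart in front of the work surface, level with it; the furniture and walls round the work are solid. World frame = base frame: x ahead of the robot, y to its left, z up, the work surface at z = 0. Lengths are in m, angles in rad, forces in N, time in s.
With the tool pointing down it reaches from about 0.3 to 0.875 m from the base axis. Payload 6.4 kg.
Tool frame: the origin (TCP) lies on the mounting face of the last link; the fingertips stand 166 mm ahead of it and the grasp point (between the pads) lies 147 mm ahead of it (bot.grip_depth is the distance from the TCP to the grasp point, in m); z points along the fingers, x is the direction in which the jaws open and shut, and the axes are right-handed (so a half turn about z gives the same grasp; the last joint's range is limited). The gripper opens to 88 mm and grips with 3 to 60 N. Pads are 18 mm wide; open, the fingers measure 123 mm over their backs; the gripper's body (75 mm by 187 mm) begins 45 mm behind the grasp point.
Start: joints at [-1.517, 0.181, 1.607, -0, 1.354, -0.206], TCP at [0.148, -0.556, 0.405] pointing down, gripper open.
Joint ranges: [-2.99, 2.99], [-0.89, 2.07], [0.3, 2.58], [-1.14, 4.28], [0, 2.63], [-3.12, 3.12]. Speed limits (rad/s): [2.57, 2.57, 3.01, 3.14, 3.14, 3.14].

INTERFACE

Orientations are given as a unit quaternion [w, x, y, z].
In Python, from rig import bot, cams gives the robot as it stands.
- The arm moves only by the tool apply_moves, never from a script. Its argument "plan" is a list of rows, each a list of 3 entries, a list of its own where there are three numbers: the shift along the tool's x, y, z in cm, then the turn about the tool's z in rad, then the opening, from -1 (shut) to 1 (fully open). A call has 1 to 20 rows; each row is the pose to reach, as a shift and turn from the pose commanded when the call began, along the tool's axes at that moment; what a row does not reach only later rows make up. A row lasts 1/8 s, in which the tool goes at most 62.5 mm and 10.7 degrees, less where a joint would pass 70% of its speed; a pose out of reach is approached as far as the arm can. A call with a gripper value outside its range is refused whole. The fingers move at their own pace and stop on an object; the grip force is fixed at half the most. Time passes only in rows, so rows that repeat a pose let the fingers close. It gives the time, the measured TCP pose, the force and the opening at its end, in the units of the state.
- bot.get_state(): the state, without advancing time (a new reading comes with each control period).
- cams.get_image(name): name is "scene" or "top"; returns the picture (480x640x3 uint8, red, green, blue); there is no depth.
- cams.calibration(name): a dict with "vfov" (degrees; the focal length in pixels is half the picture's height over the tangent of half this angle, whatever the lens; pixels are square), "cx", "cy" (the principal point, pixels), "pose" (4x4, takes a point from camera to world coordinates). Camera axes: x right, y up, looking along -z (the intrinsics and any distortion apply to the point x, -y, -z); pixel columns grow to the right and rows downward; lengths in m; the calibration is good to about 2 mm. A picture is of the moment at which its call begins. calibration takes no time and is no camera call.
- bot.job_done(): hands the job in, once; it reports no verdict.
The state is a dict: "time": time; "qpos": joint angles; "qd": joint speeds; "joint_torque": joint torques, N m; "tool_pos": TCP position; "ee_rot": TCP orientation; "ft_force": force on the tool from outside, world axes, zero at the start; "wrist_torque": the same for the moment, N m; "gripper_width": finger opening in m.
Only numpy, scipy, OpenCV 4.12 (cv2) and the standard library are available. Lean on these libraries where they do the work, as an engineer would, in place of code of your own. Each camera call takes 0.05 s, during which the arm holds its last target. There are 200 camera calls.

TASK

Spread the heap of five rock core stubs out on the floor of the metal tray: one even layer, all standing on a flat end, with at least 20 mm of clear space between any two. Then fit the loose grille inside the tray: it is too long to go straight down, so tilt it in with one edge under the wide lip nearest the robot, lay it flat on the side ledges above the cores, and slide it fully home against the far end so that it is held under the lips at both ends. Leave the small jar and the black canister where they stand.

Things in the scene. Friction and masses are not known exactly. Their poses are not given: they have to be found in the camera images.
- tray: Fixed open aluminium tray, outside 278 (x) x 298 (y) x 73 mm high. Origin: centre of its underside, on the bench; x points to its far end (away from the robot, yaw within 0.2 rad), z up. Inside 270 x 290 mm (inner walls at x = +-135, y = +-145), floor top at z = 5 mm. Fixed lips cover both ends; the opening left between them is 230 mm long (x = -105 to +125) and 290 mm wide.
- near_lip (a point): Middle of the free edge of the wide lip at the tray's near end, at tray x = -105, z = 70 mm (lip underside; its top is z = 73). The lip covers x = -135 to -105 over the whole width.
- far_lip (a point): Middle of the free edge of the narrow lip at the tray's far end, at tray x = +125, z = 70 mm (lip underside; its top is z = 73). The lip covers x = +125 to +135 over the whole width.
- ledge (a point): Middle of the top of the ledge on the tray's left side, at tray x = 0, y = +139, z = 52 mm. An alike ledge runs on the right side (y = -139). Each is 12 mm wide, 4 mm thick, and runs the whole inside length, 18 mm below the lips' undersides; 266 mm is clear between the two.
- grille: Loose flat steel grille, 248 (x) x 280 (y) x 6 mm, 0.3 kg, lying on the bench left of the tray. Origin: centre of its underside; z up. Alike after a half turn. Flat on the ledges its origin is at tray z = 52 mm and can slide from tray x = -11 (near wall) to +11 mm (far wall, home); lying flat it gets down past the far lip only with x below +1 mm.
- handle (a point): Middle of the grille's black bar handle, 34 mm straight above the grille's origin. The straight bar runs along the grille's y: 14 mm thick (x), 112 mm long, 20 mm tall (24 to 44 mm above the grille's underside), on a post at each end, with 84 mm clear between the posts.
- core_a_mid (a point): Centre of one of five alike loose rock core stubs, upright plain grey stone cylinders of 56 mm diameter and 42 mm height, 0.15 to 0.26 kg. They start in a heap about the middle of the tray: three on the floor touching or nearly (centre 26 mm above the tray's underside) and two lying flat on top of them (centre 68 mm).
- core_b_mid (a point): Centre of one of five alike loose rock core stubs, upright plain grey stone cylinders of 56 mm diameter and 42 mm height, 0.15 to 0.26 kg. They start in a heap about the middle of the tray: three on the floor touching or nearly (centre 26 mm above the tray's underside) and two lying flat on top of them (centre 68 mm).
- core_c_mid (a point): Centre of one of five alike loose rock core stubs, upright plain grey stone cylinders of 56 mm diameter and 42 mm height, 0.15 to 0.26 kg. They start in a heap about the middle of the tray: three on the floor touching or nearly (centre 26 mm above the tray's underside) and two lying flat on top of them (centre 68 mm).
- core_d_mid (a point): Centre of one of five alike loose rock core stubs, upright plain grey stone cylinders of 56 mm diameter and 42 mm height, 0.15 to 0.26 kg. They start in a heap about the middle of the tray: three on the floor touching or nearly (centre 26 mm above the tray's underside) and two lying flat on top of them (centre 68 mm).
- core_e_mid (a point): Centre of one of five alike loose rock core stubs, upright plain grey stone cylinders of 56 mm diameter and 42 mm height, 0.15 to 0.26 kg. They start in a heap about the middle of the tray: three on the floor touching or nearly (centre 26 mm above the tray's underside) and two lying flat on top of them (centre 68 mm).
- jar_a: Small open glass specimen jar, 44 mm diameter, 42 mm high, loose bystander to the right of the tray; origin at the centre of its underside.
- can: Black screw canister, 35 mm diameter, 62 mm high, loose bystander standing between tray and grille, towards the back; origin at the centre of its underside.
Not all that is in view belongs to the job. Leave any blue or brown look-alike of the part that bears core_e_mid alone.

How it is judged:
On the way, in this order (a step that is already met when the one before it is completed fails the run):
1. the five cores stand in one layer on the tray floor, no two centres within 76 mm, at rest (horizontal distance between core_a_mid and core_b_mid above 0.076 m and horizontal distance between each of core_a_mid, core_b_mid and core_c_mid above 0.076 m and horizontal distance between each of core_a_mid, core_b_mid, core_c_mid and core_d_mid above 0.076 m and horizontal distance between each of core_a_mid, core_b_mid, core_c_mid, core_d_mid and core_e_mid above 0.076 m and z of core_a_mid in the frame of tray between 0.02 and 0.031 m and x of core_a_mid in the frame of tray between -0.135 and 0.135 m and y of core_a_mid in the frame of tray between -0.145 and 0.145 m and z of core_b_mid in the frame of tray between 0.02 and 0.031 m and x of core_b_mid in the frame of tray between -0.135 and 0.135 m and y of core_b_mid in the frame of tray between -0.145 and 0.145 m and z of core_c_mid in the frame of tray between 0.02 and 0.031 m and x of core_c_mid in the frame of tray between -0.135 and 0.135 m and y of core_c_mid in the frame of tray between -0.145 and 0.145 m and z of core_d_mid in the frame of tray between 0.02 and 0.031 m and x of core_d_mid in the frame of tray between -0.135 and 0.135 m and y of core_d_mid in the frame of tray between -0.145 and 0.145 m and z of core_e_mid in the frame of tray between 0.02 and 0.031 m and x of core_e_mid in the frame of tray between -0.135 and 0.135 m and y of core_e_mid in the frame of tray between -0.145 and 0.145 m and linear speed of each of core_a, core_b, core_c, core_d, core_e below 0.02 m/s), for 0.2 s.
2. the grille lies flat on the side ledges, inside the tray under its lips' height (z of grille in the frame of tray between 0.048 and 0.056 m and angle between grille's own z axis and vertical below 0.04 rad and angle between the x axis of grille and the x axis of tray, either way round below 0.06 rad and y of grille in the frame of tray between -0.01 and 0.01 m and x of grille in the frame of tray between -0.016 and 0.016 m), for 0.1 s.
At the end, for the whole second after the job is handed in: Five cores stand on the tray floor at rest, centres over 76 mm apart (20 mm clear); the grille lies flat on the ledges (height within 4 mm, tilt under 0.04 rad), within 6 mm of the far wall, both ends under the lips; jar and canister within 30 mm of their starts (all of step 1 and all of step 2 and x of grille in the frame of tray above 0.005 m and linear speed of grille below 0.02 m/s and distance of each of jar_a, can from where it was at the start of the episode below 0.03 m); the robot touches nothing.
It fails at once if the jar or the canister is pushed away or knocked over (distance of any of jar_a, can from where it was at the start of the episode above 0.03 m or angle between any of jar_a, can's own z axis and vertical above 0.6 rad).
It also fails if it takes over 72 s, if anything falls off the work surface, if the arm or the gripper's body presses on something with over 40 N, if the wrist force passes 120 N, or if a joint passes its speed limit or range.

## Working session

There is one attempt and no reset: what is moved stays moved. The work goes in short steps, Python scripts to look and compute and a tool call to move; the robot and the scene stay as the last step left them, time stands still between calls to the robot, and variables do not carry over. Pictures are saved under pics/ and viewed, about 8 in all and at most 12, crops included, and the job is handed in when it is done.

Besides the shell and the picture viewer there is one more tool, called after "Request:" as name(argument=value, ...) on one line, values as JSON. apply_moves: Moves the arm, as the interface text tells. Its arguments: {"type":"object","properties":{"plan":{"type":"array"}},"required":["plan"]}

```bash
ls; mkdir -p pics
python3 - <<'E'
from rig import bot,cams
import cv2
s=bot.get_state();print(s)
for n in("scene","top"):
    c=cams.calibration(n);print(n,c)
    cv2.imwrite(f"pics/{n}0.png",cams.get_image(n)[:,:,::-1])
E
```

```text
pics
{'time': 0.0, 'qpos': array([-1.51730296e+00,  1.81520100e-01,  1.60798285e+00, -2.44104578e-05,
        1.35381268e+00, -2.06278714e-01]), 'qd': array([-0.00239951, -0.00137316,  0.00082738, -0.00070222, -0.00165803,
       -0.00027524]), 'joint_torque': array([ 3.75430750e-05, -4.33875668e+01, -3.41844392e+01,  7.01171765e-02,
        3.88720154e-02, -1.59161032e-04]), 'tool_pos': array([ 0.14770631, -0.55544569,  0.40383383]), 'ee_rot': array([-6.46117315e-04,  7.92737172e-01, -6.09562985e-01, -5.69940420e-04]), 'ft_force': array([-0.19563726, -0.52961705,  0.26352369]), 'wrist_torque': array([ 0.02688615, -0.04218412,  0.01698728]), 'gripper_width': 0.08777151089964316}
scene {'vfov': 47.967619850996144, 'cx': 323.32186060870305, 'cy': 231.83947472386404, 'pose': array([[-0.56306554,  0.34074524, -0.75289434, -0.39399496],
       [-0.82638872, -0.22528107,  0.51607183,  0.46341811],
       [ 0.00623618,  0.91276564,  0.40843603,  0.56809743],
       [ 0.        ,  0.        ,  0.        ,  1.        ]])}
top {'vfov': 50.5450005914048, 'cx': 320.5186117816812, 'cy': 233.4887685385886, 'pose': array([[ 0.0212123 ,  0.98954622, -0.14264751,  0.3788223 ],
       [-0.99976966,  0.02052909, -0.00625966, -0.15168155],
       [-0.0032658 ,  0.14274743,  0.98975376,  1.27667494],
       [ 0.        ,  0.        ,  0.        ,  1.        ]])}
```

View pics/top0.png

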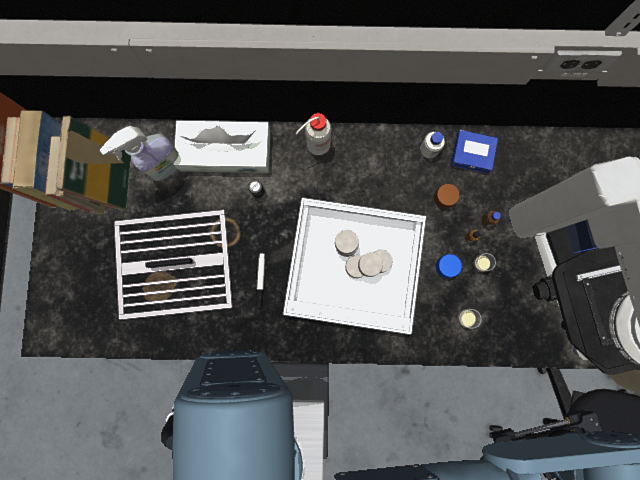

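View pics/scene0.png

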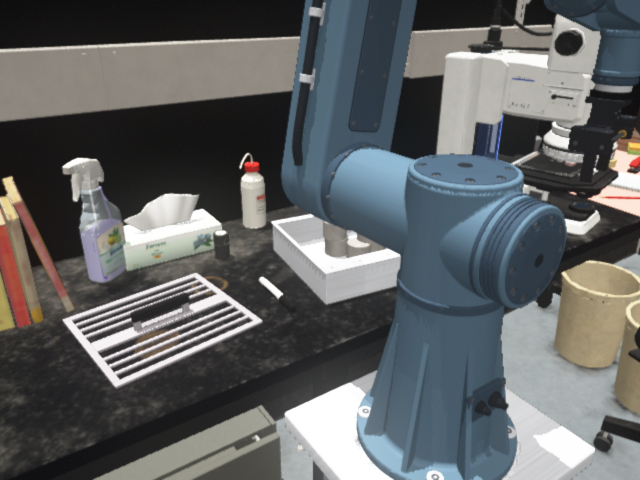

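Candidates for a core in the top view: grey stubs at (346,242), (355,266), (371,263), (384,260), plus one hidden below. Look-alikes are the blue (450,266) and brown (448,195) discs outside the tray. I'm choosing the grey ones in the tray and checking them with a crop.

```bash
cat > h.py <<'E'
import numpy as np,cv2
from rig import bot,cams
def K(n):
    c=cams.calibration(n);return c,240/np.tan(np.radians(c["vfov"]/2))
def ray(n,uv,z):
    c,f=K(n);P=c["pose"];u,v=uv
    d=P[:3,:3]@np.array([(u-c["cx"])/f,-(v-c["cy"])/f,-1.]);t=(z-P[2,3])/d[2]
    return P[:3,3]+t*d
def proj(n,p):
    c,f=K(n);P=c["pose"];q=P[:3,:3].T@(np.array(p)-P[:3,3])
    return np.array([c["cx"]+f*q[0]/-q[2],c["cy"]-f*q[1]/-q[2]])
def grab(name,n="top"):
    im=cams.get_image(n)[:,:,::-1].copy();cv2.imwrite(f"pics/{name}.png",im);return im
def crop(im,x0,y0,x1,y1,s,name):
    cv2.imwrite(f"pics/{name}.png",cv2.resize(im[y0:y1,x0:x1],None,fx=s,fy=s,interpolation=cv2.INTER_CUBIC))
def quad(im,box,thr,z):
    x0,y0,x1,y1=box
    m=(im[y0:y1,x0:x1].min(2)>thr).astype(np.uint8)
    m=cv2.morphologyEx(m,cv2.MORPH_CLOSE,np.ones((9,9)))
    c=max(cv2.findContours(m,0,2)[0],key=cv2.contourArea)
    h=cv2.convexHull(c);e=.03*cv2.arcLength(h,True);q=cv2.approxPolyDP(h,e,True)[:,0]+[x0,y0]
    return q,np.array([ray("top",p+0.0,z) for p in q])
E
python3 - <<'E'
from h import *
im=cv2.imread("pics/top0.png");np.set_printoptions(precision=4,suppress=True)
for box,z in(((275,190,440,345),.073),((105,200,240,330),.006)):
    q,w=quad(im,box,150,z);print(q.tolist());print(w,w.mean(0))
    for i in range(len(w)):
        d=w[i]-w[i-1];print(np.linalg.norm(d),np.arctan2(d[1],d[0]))
crop(im,280,195,430,335,4,"c0");
# handle dark / canister
for n,uv,z in(("handle",(171,263),.044),("can",(256,188),.062),("jarA",(485,262),.042),("jarB",(469,319),.042),("pen",(261,271),0.01),("redbottle",(318,121),.1)):print(n,ray("top",uv,z))
E
```

```text
[[302, 198], [425, 216], [410, 333], [283, 313]]
[[ 0.638  -0.0975  0.073 ]
 [ 0.6    -0.3941  0.073 ]
 [ 0.3229 -0.3571  0.073 ]
 [ 0.3625 -0.0603  0.073 ]] [ 0.4808 -0.2272  0.073 ]
0.2779802988875447 -0.13423765465718124
0.2990911992675592 -1.6984045464255155
0.2795401117358661 3.0085319683101845
0.29941393596809246 1.4379720066818913
[[223, 210], [231, 306], [119, 318], [115, 221]]
[[0.6172 0.1057 0.006 ]
 [0.376  0.0741 0.006 ]
 [0.3408 0.3494 0.006 ]
 [0.5832 0.3785 0.006 ]] [0.4793 0.2269 0.006 ]
0.27493671917645174 -1.446748395457087
0.24322111854208311 -3.011435031548094
0.2775572222236084 1.697899541117202
0.2440672243568025 0.1194048863873655
handle [0.4764 0.2181 0.044 ]
can [0.663  0.0162 0.062 ]
jarA [ 0.495  -0.5452  0.042 ]
jarB [ 0.3574 -0.5036  0.042 ]
pen [0.4639 0.0026 0.01  ]
redbottle [ 0.8228 -0.1323  0.1   ]
```

View pics/c0.png

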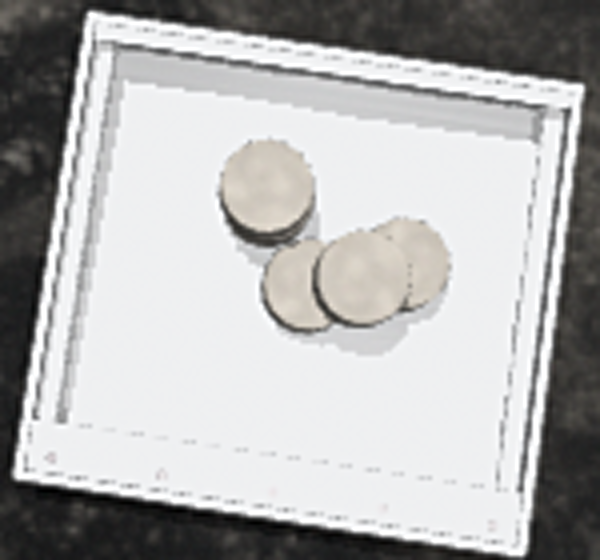

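The crop shows four visible grey core tops: two stacked, at crop (268,187) and (362,277), and two on the floor, at (306,285) and (405,263). The edge of a fifth peeks out under the first. The near lip is the wide band at the bottom of the crop.

```bash
cat >> h.py <<'E'
YAW=-0.133;T0=np.array([.481,-.227])
ex=np.array([np.cos(YAW),np.sin(YAW)]);ey=np.array([-ex[1],ex[0]])
def tt(p): d=np.array(p)[:2]-T0;return np.array([d@ex,d@ey])
def tw(q): return T0+q[0]*ex+q[1]*ey
def rel(w,z,ang=None):
    "shift (tool axes, cm) from present pose so that grasp point is at w,z; ang=desired world angle of tool x"
    s=bot.get_state();q=s["ee_rot"];from scipy.spatial.transform import Rotation as R
    M=R.from_quat([q[1],q[2],q[3],q[0]]).as_matrix()
    g=s["tool_pos"]+M@[0,0,.147]
    a=np.arctan2(M[1,0],M[0,0]);t=None
    if ang is not None: t=-((ang-a+np.pi/2)%np.pi-np.pi/2)
    x=np.array([np.cos(a),np.sin(a),0]);y=np.array([np.sin(a),-np.cos(a),0])
    d=np.array([w[0],w[1],z])-(s["tool_pos"]-[0,0,.147])
    return np.round([100*d@x,100*d@y,-100*d[2]],2),t,s["tool_pos"],a
E
python3 - <<'E'
from h import *
np.set_printoptions(precision=4,suppress=True)
for n,c,z in(("T1",(268,187),.089),("T2",(362,277),.089),("F1",(306,285),.047),("F2",(405,263),.047),("F3edge",(268,245),.047)):
    w=ray("top",(280+c[0]/4-.4,195+c[1]/4-.4),z);print(n,w,tt(w)*1000)
w=ray("top",(280+362/4-.4,195+277/4-.4),.089);print(rel(w,.10,YAW+np.pi/2),rel(w,.10,YAW))
im=cv2.imread("pics/top0.png")
# handle dark blob inside grille's centre plate
x0,y0,x1,y1=140,250,200,275
crop(im,108,200,245,325,4,"g0")
lab=cv2.cvtColor(im,cv2.COLOR_BGR2GRAY)
print(lab[256:272,140:205:4])
E
```

```text
T1 [ 0.5326 -0.206   0.089 ] [48.3257 27.6812]
T2 [ 0.4806 -0.2617  0.089 ] [  4.2498 -34.4086]
F1 [ 0.4787 -0.2317  0.047 ] [-1.6646 -4.9794]
F2 [ 0.4933 -0.2915  0.047 ] [ 20.7477 -62.345 ]
F3edge [ 0.5025 -0.2084  0.047 ] [18.8573 21.3042]
(array([-19.84, -39.72,  15.69]), np.float64(0.3928212105582496), array([ 0.1477, -0.5555,  0.4039]), np.float64(-1.3109751162366465)) (array([-19.84, -39.72,  15.69]), np.float64(-1.1779751162366465), array([ 0.1477, -0.5555,  0.4039]), np.float64(-1.3109751162366465))
[[ 46  34  34  34  33  26  28  29  25  34  90  90 198 250 238 234 234]
 [ 50  33  35  30  30  23  15  42  85 119 254 251 187 221 234 230 228]
 [ 44  28  31  17  28  71  80 135 255 249 145  97  55 209 229 227 226]
 [ 26  24  43  86  93 200 248 189 130  77  37  30  30 105 228 227 227]
 [ 60  86 137 255 249 131 101  57  37  26  30  38  41  58 230 227 224]
 [193 251 246 133  78  38  28  29  34  38  39  41  45  40 228 219 223]
 [234 238  77  34  25  31  37  39  42  39  42  32  22  50 226 226 225]
 [231 239  24  31  36  38  40  38  40  28  20  23  44  75 230 226 227]
 [229 241  37  38  40  37  33  24  19  32  53  89 157 153 233 230 233]
 [228 239  36  35  29  21  24  43  55 116 155 154 159 157 237 235 239]
 [227 236  17  21  20  45  85 153 156 157 155 157 158 161 246 247 112]
 [224 230  54  39  89 156 155 155 153 157 166 155 160 216  81  80  39]
 [222 225 194 131 156 154 156 153 162 154 253 133  48  71  23  21  30]
 [226 229 232 147 154 163 154 163 248  75  81  42  28  27  32  34  37]
 [228 227 232 170 152 246 136  59  78  31  16  30  43  34  37  55  33]
 [232 233 240 251 114  80  72  27  28  29  27  34  37  36  38  62  34]]
```

View pics/g0.png

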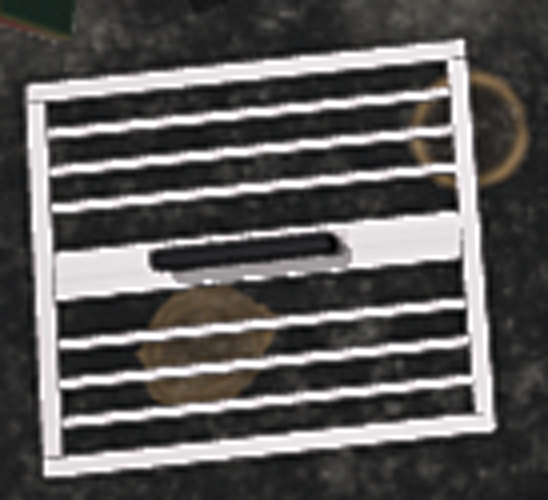

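Request:
apply_moves(plan=[[[-23.9,-46.2,7],0.393,1],[[-23.9,-46.2,7],0.393,1],[[-23.9,-46.2,7],0.393,1],[[-23.9,-46.2,7],0.393,1],[[-23.9,-46.2,7],0.393,1],[[-23.9,-46.2,7],0.393,1],[[-23.9,-46.2,7],0.393,1],[[-23.9,-46.2,7],0.393,1],[[-23.9,-46.2,7],0.393,1],[[-23.9,-46.2,7],0.393,1],[[-23.9,-46.2,7],0.393,1],[[-23.9,-46.2,7],0.393,1],[[-23.9,-46.2,7],0.393,1]])

```text
time: 1.72
tool_pos: [0.5323, -0.207, 0.335]
ee_rot: [-0.0, -0.658, 0.753, -0.0]
ft_force: [0.2, -0.2, -0.0]
gripper_width: 0.0881
```

Request:
apply_moves(plan=[[[0,0,5],0,1],[[0,0,10.6],0,1],[[0,0,10.6],0,1],[[0,0,10.6],0,-1],[[0,0,10.6],0,-1],[[0,0,10.6],0,-1],[[0,0,10.6],0,-1],[[0,0,5],0,-1],[[0,0,3.5],0,-1]])

```text
time: 2.85
tool_pos: [0.5338, -0.2066, 0.3032]
ee_rot: [0.001, -0.659, 0.753, -0.003]
ft_force: [-0.1, -0.1, -1.7]
gripper_width: 0.0549
```

Request:
apply_moves(plan=[[[-4.4,10.6,0],0,-1],[[-4.4,10.6,0],0,-1],[[-4.4,10.6,0],0,-1],[[-4.4,10.6,5],0,-1],[[-4.4,10.6,9],0,-1],[[-4.4,10.6,11.1],0,-1],[[-4.4,10.6,11.2],0,-1],[[-4.4,10.6,11.2],0,-1],[[-4.4,10.6,11.2],0,0.5],[[-4.4,10.6,11.2],0,0.5],[[-4.4,10.6,11.2],0,0.5],[[-4.4,10.6,7],0,0.5],[[-4.4,10.6,2],0,0.5],[[-4.4,10.6,0],0,1]])

```text
time: 4.6
tool_pos: [0.4344, -0.1488, 0.3029]
ee_rot: [0.001, -0.659, 0.753, -0.002]
ft_force: [-0.1, -0.2, 0.2]
gripper_width: 0.0739
```

Run:
```python
from h import *
np.set_printoptions(precision=4,suppress=True)
im=grab("t1");crop(im,270,180,440,345,3.5,"c1")
s=bot.get_state();print(s["time"],tt(s["tool_pos"])*1000,s["tool_pos"],s["ft_force"])
w=ray("top",(280+362/4-.4,195+277/4-.4),.089);print(rel(w,.082,YAW+np.pi/2))
```

```text
4.65 [-56.0612  71.1031] [ 0.4349 -0.1491  0.3044] [ 1.0209 -0.9515  1.0768]
(array([10.55, -6.03,  7.54]), np.float64(-7.59544412609614e-06), array([ 0.4349, -0.1491,  0.3044]), np.float64(-1.703803922239023))
```

View pics/c1.png

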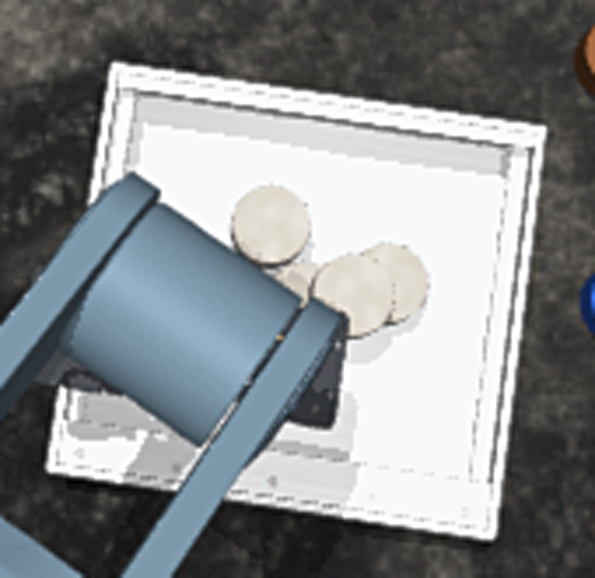

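The first placing is hidden behind the arm. F3 is now clear at crop (271,225), and T2 has not moved.

Request:
apply_moves(plan=[[[10.5,-6,0],0,1],[[10.5,-6,0],0,1],[[10.5,-6,0],0,1],[[10.5,-6,5],0,1],[[10.5,-6,7.2],0,1],[[10.5,-6,7.2],0,1],[[10.5,-6,7.2],0,-1],[[10.5,-6,7.2],0,-1],[[10.5,-6,7.2],0,-1],[[10.5,-6,7.2],0,-1],[[10.5,-6,3],0,-1],[[10.5,-6,0],0,-1],[[14.6,0.2,0],0,-1],[[14.6,0.2,0],0,-1]])

```text
time: 6.4
tool_pos: [0.4102, -0.2933, 0.2996]
ee_rot: [-0.0, -0.658, 0.753, 0.0]
ft_force: [0.3, 0.2, -1.2]
gripper_width: 0.0549
```

Run:
```python
from h import *
np.set_printoptions(precision=4,suppress=True)
for uv in((271,225),):
    w=ray("top",(270+uv[0]/3.5-.4,180+uv[1]/3.5-.4),.047);print(w,tt(w)*1000)
```

```text
[ 0.5318 -0.209   0.047 ] [47.9681 24.5561]
```

Request:
apply_moves(plan=[[[0,0,5],0,-1],[[0,0,9.5],0,-1],[[0,0,11.2],0,-1],[[0,0,11.2],0,-1],[[0,0,11.2],0,0.5],[[0,0,11.2],0,0.5],[[0,0,11.2],0,0.5],[[0,0,6],0,0.5],[[0,0,1],0,1],[[-10,-10.8,0],0,1],[[-10,-10.8,0],0,1],[[-10,-10.8,0],0,1],[[-10,-10.8,0],0,1]])

```text
time: 8.02
tool_pos: [0.5335, -0.207, 0.3002]
ee_rot: [0.0, -0.66, 0.752, -0.0]
ft_force: [-0.0, -0.5, -0.1]
gripper_width: 0.0879
```

Run:
```python
from h import *
np.set_printoptions(precision=4,suppress=True)
s=bot.get_state();print(s["time"],tt(s["tool_pos"])*1000,s["tool_pos"])
print(rel([.5318,-.209],.04))
im=grab("t2");crop(im,270,180,440,345,3.5,"c2")
```

```text
8.025 [49.3968 26.8369] [ 0.5335 -0.207   0.3002]
(array([ 0.23,  0.14, 11.32]), None, array([ 0.5335, -0.207 ,  0.3002]), np.float64(-1.7011351291672443))
```

View pics/c2.png

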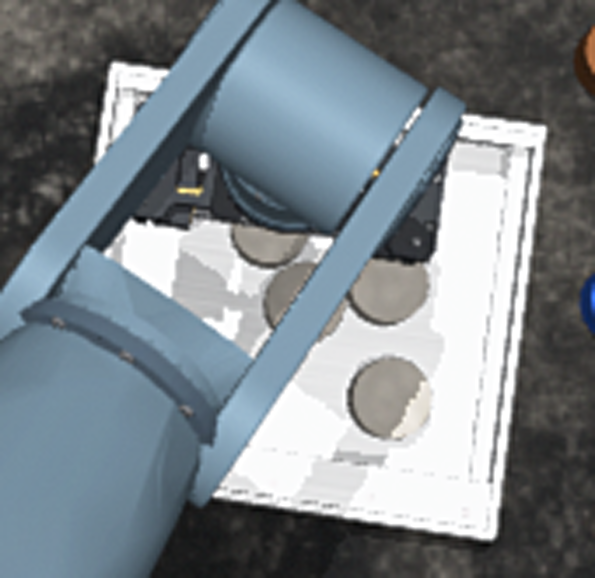

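T2 stands at crop (391,398). F1 and F2 have not moved.

Request:
apply_moves(plan=[[[0.2,0.1,5],0,1],[[0.2,0.1,9.5],0,1],[[0.2,0.1,11.3],0,1],[[0.2,0.1,11.3],0,-1],[[0.2,0.1,11.3],0,-1],[[0.2,0.1,11.3],0,-1],[[0.2,0.1,11.3],0,-1],[[0.2,0.1,6],0,-1],[[-4.5,-0.9,6],0,-1],[[-4.5,-0.9,6],0,-1],[[-4.5,-0.9,10],0,-1],[[-4.5,-0.9,11.2],0,-1],[[-4.5,-0.9,11.2],0,-1]])

```text
time: 9.7
tool_pos: [0.5471, -0.1648, 0.1873]
ee_rot: [-0.0, -0.658, 0.753, 0.001]
ft_force: [-0.7, 0.0, -2.5]
gripper_width: 0.0554
```

Request:
apply_moves(plan=[[[0,0,0],0,0.5],[[0,0,0],0,0.5],[[0,0,0],0,0.5],[[0,0,-5],0,0.5],[[0,0,-9],0,1],[[13.3,3.7,-9],-1.571,1],[[13.3,3.7,-9],-1.571,1],[[13.3,3.7,-9],-1.571,1],[[13.3,3.7,-9],-1.571,1],[[13.3,3.7,-9],-1.571,1],[[13.3,3.7,-9],-1.571,1],[[13.3,3.7,-9],-1.571,1],[[13.3,3.7,-9],-1.571,1],[[13.3,3.7,-9],-1.571,1],[[13.3,3.7,-9],-1.571,1]])

```text
time: 11.58
tool_pos: [0.4931, -0.2916, 0.2778]
ee_rot: [0.0, 0.998, -0.067, 0.0]
ft_force: [0.3, 0.3, 0.4]
gripper_width: 0.088
```

Run:
```python
from h import *
np.set_printoptions(precision=4,suppress=True)
s=bot.get_state();print(s["time"],tt(s["tool_pos"])*1000,s["tool_pos"])
w=ray("top",(270+388/3.5-.4,180+287/3.5-.4),.047);print(w,tt(w)*1000)
print(rel([.4933,-.2915],.04,YAW),rel(w,.04,YAW))
```

```text
11.575 [ 20.5681 -62.3863] [ 0.4931 -0.2916  0.2778]
[ 0.4902 -0.2906  0.047 ] [ 17.5921 -61.8202]
(array([ 0.02, -0.01,  9.08]), np.float64(-0.0009704001375467897), array([ 0.4931, -0.2916,  0.2778]), np.float64(-0.13397040013754682)) (array([-0.3 , -0.06,  9.08]), np.float64(-0.0009704001375467897), array([ 0.4931, -0.2916,  0.2778]), np.float64(-0.13397040013754682))
```

Request:
apply_moves(plan=[[[-0.1,0,5],0,1],[[-0.1,0,9.1],0,1],[[-0.1,0,9.1],0,1],[[-0.1,0,9.1],0,-1],[[-0.1,0,9.1],0,-1],[[-0.1,0,9.1],0,-1],[[-0.1,0,9.1],0,-1],[[-0.1,0,4],0,-1],[[3.7,1.4,4],0,-1],[[3.7,1.4,4],0,-1],[[3.7,1.4,8],0,-1],[[3.7,1.4,9],0,-1],[[3.7,1.4,9],0,-1],[[3.7,1.4,9],0,0.5],[[3.7,1.4,9],0,0.5],[[3.7,1.4,9],0,0.5],[[3.7,1.4,3],0,0.5],[[3.7,1.4,-3],0,1]])

```text
time: 13.82
tool_pos: [0.5276, -0.3101, 0.3083]
ee_rot: [-0.001, 0.998, -0.066, -0.001]
ft_force: [0.9, -0.5, 0.5]
gripper_width: 0.0744
```

Run:
```python
from h import *
np.set_printoptions(precision=4,suppress=True)
s=bot.get_state();print(s["time"],tt(s["tool_pos"])*1000,s["tool_pos"])
o=lambda a:(np.array([108,200])+np.array(a)/4-.4)
q=[ray("top",o(c),.006) for c in((28,88),(464,42),(494,428),(46,474))];q=np.array(q);print(q.mean(0))
for i in range(4):
    d=q[i]-q[i-1];print(np.linalg.norm(d),np.arctan2(d[1],d[0]))
b=[ray("top",o(c),.044) for c in((150,259),(340,242))];b=np.array(b);d=b[0]-b[1];print(b,b.mean(0),np.linalg.norm(d),np.arctan2(d[1],d[0])-np.pi/2)
print(rel(q.mean(0),.034,.125))
```

```text
13.825 [ 57.2232 -76.2023] [ 0.5276 -0.3101  0.3083]
[0.4784 0.2266 0.006 ]
0.24289397961942402 0.12479763167385885
0.2775189107894474 -1.4430586328673616
0.2442926570709291 -3.017059402383658
0.2774537371364557 1.6934936168064412
[[0.4718 0.2809 0.044 ]
 [0.4846 0.166  0.044 ]] [0.4782 0.2234 0.044 ] 0.11567739072142123 0.11061476361030143
(array([-12.  , -52.55,  12.73]), np.float64(-0.25808130858279954), array([ 0.5276, -0.3101,  0.3083]), np.float64(-0.13308130858279962))
```

Request:
apply_moves(plan=[[[-12,-52.5,1],-0.258,1],[[-12,-52.5,1],-0.258,1],[[-12,-52.5,1],-0.258,1],[[-12,-52.5,1],-0.258,1],[[-12,-52.5,1],-0.258,0.5],[[-12,-52.5,1],-0.258,0.5],[[-12,-52.5,1],-0.258,0.5],[[-12,-52.5,1],-0.258,0.5],[[-12,-52.5,1],-0.258,0.5],[[-12,-52.5,1],-0.258,0.5],[[-12,-52.5,1],-0.258,0.5],[[-12,-52.5,1],-0.258,0.5]])

```text
time: 15.32
tool_pos: [0.4789, 0.2247, 0.2978]
ee_rot: [0.0, 0.998, 0.062, 0.0]
ft_force: [-0.2, -0.4, -0.1]
gripper_width: 0.0661
```

Run:
```python
from h import *
np.set_printoptions(precision=4,suppress=True)
print(rel([.4783,.2258],.034,.1245))
im=grab("t3");crop(im,270,180,440,345,3.5,"c3")
sub=im[200:335,290:425];hsv=cv2.cvtColor(sub,cv2.COLOR_BGR2HSV)
g=cv2.cvtColor(sub,cv2.COLOR_BGR2GRAY)
m=((hsv[...,1]>18)&(g>90)&(g<235)).astype(np.uint8)
m=cv2.morphologyEx(m,cv2.MORPH_OPEN,np.ones((5,5)))
P=[]
for c in cv2.findContours(m,0,2)[0]:
    if cv2.contourArea(c)>150:
        (u,v),r=cv2.minEnclosingCircle(c);p=ray("top",(u+290,v+200),.047);P.append(tt(p)*1000);print(u+290,v+200,r,cv2.contourArea(c),P[-1])
P=np.array(P);print(np.linalg.norm(P[:,None]-P,axis=2))
```

```text
(array([-0.05, -0.11, 11.68]), np.float64(-0.0012063152547074907), array([0.4789, 0.2247, 0.2978]), np.float64(0.12329368474529262))
380.6408462524414 297.25704193115234 11.2581787109375 328.0 [-67.3084 -74.0035]
321.65714263916016 284.1642837524414 11.19328498840332 335.0 [-58.1061  70.6549]
356.37096405029297 266.62903594970703 11.15377140045166 357.5 [-3.4324 -5.8988]
387.82225799560547 246.38372039794922 11.081770896911621 353.0 [ 57.1184 -74.4431]
329.3160934448242 238.06321716308594 11.047042846679688 321.0 [55.5081 69.3624]
[[  0.     144.9508  93.3724 124.4276 188.7795]
 [144.9508   0.      94.0727 185.2839 113.6216]
 [ 93.3724  94.0727   0.      91.4589  95.5941]
 [124.4276 185.2839  91.4589   0.     143.8146]
 [188.7795 113.6216  95.5941 143.8146   0.    ]]
```

View pics/c3.png

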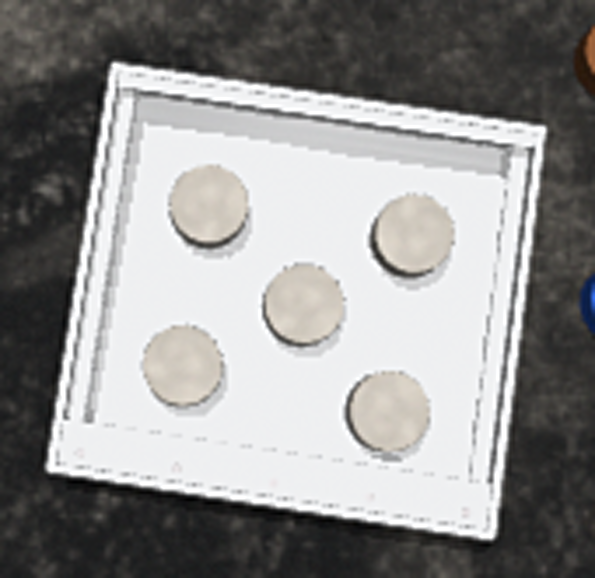

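All five cores stand separately, at crop (209,205), (414,234), (304,304), (183,365) and (390,411). The closest pair of centres is about 91 mm apart.

Request:
apply_moves(plan=[[[0,-0.1,6],0,0.5],[[0,-0.1,11],0,0.5],[[0,-0.1,11.7],0,0.5],[[0,-0.1,11.7],0,0.5],[[0,-0.1,11.7],0,-1],[[0,-0.1,11.7],0,-1],[[0,-0.1,11.7],0,-1],[[0,-0.1,11.7],0,-1],[[0,-0.1,11.7],0,-1],[[0,-0.1,7],0,-1],[[0,-0.1,1],0,-1],[[0,-0.1,-1],0,-1],[[0,-0.1,-1],0,-1]])

```text
time: 17.0
tool_pos: [0.4789, 0.2271, 0.3091]
ee_rot: [-0.0, 0.998, 0.063, 0.002]
ft_force: [-0.4, -0.4, -3.1]
gripper_width: 0.0139
```

Run:
```python
from h import *
np.set_printoptions(precision=4,suppress=True)
im=grab("t4");crop(im,90,180,260,340,3.5,"c4")
s=bot.get_state();print(s["tool_pos"],s["ft_force"],s["wrist_torque"],s["gripper_width"])
```

```text
[0.4782 0.2269 0.3073] [-0.0466 -0.9365 -3.0413] [-0.0626 -0.1015  0.0175] 0.013790375839476935
```

View pics/c4.png

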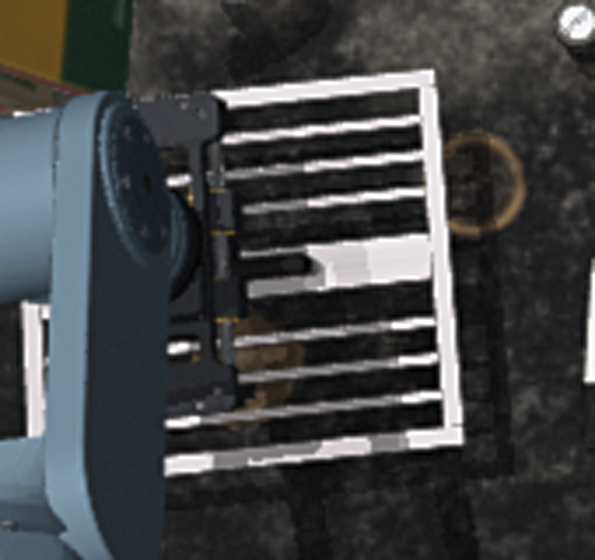

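The grille hangs level in the grip. Its right corners are at crop (434,70) and (463,441), and the left edge passes near (22,305) and (29,437).

Run:
```python
from h import *
np.set_printoptions(precision=4,suppress=True)
o=lambda a:np.array([90,180])+np.array(a)/3.5-.4
im=cv2.imread("pics/t4.png");g=im.min(2).astype(int)
z=.132;s=bot.get_state();gp=s["tool_pos"][:2];a=.125
gx=np.array([np.cos(a),np.sin(a)]);gy=np.array([-gx[1],gx[0]])
f=lambda c:((ray("top",o(c),z)[:2]-gp)@np.array([gx,gy]).T)*1000
for c in((435,69),(464,442),(22,305),(29,437)):print(c,f(c))
t=tw([.027,0]);print(rel(t,.15,YAW),rel(t,.073+.034,YAW))
```

```text
(435, 69) [ 123.2436 -141.0433]
(464, 442) [-120.6719 -141.5391]
(22, 305) [ -3.8786 135.4793]
(29, 437) [-88.7458 134.4676]
(array([-2.77, 45.76,  1.03]), np.float64(0.2580107947024415), array([0.4782, 0.2269, 0.3073]), np.float64(0.12501079470244145)) (array([-2.77, 45.76,  5.33]), np.float64(0.2580107947024415), array([0.4782, 0.2269, 0.3073]), np.float64(0.12501079470244145))
```

Request:
apply_moves(plan=[[[0,2,0],0,-1],[[-0.3,5,0],0.03,-1],[[-0.6,9,0.2],0.05,-1],[[-0.8,13,0.4],0.08,-1],[[-1.1,17,0.5],0.1,-1],[[-1.4,21,0.6],0.13,-1],[[-1.6,25,0.7],0.15,-1],[[-1.8,29,0.8],0.18,-1],[[-2.1,33,0.9],0.2,-1],[[-2.3,37,1],0.22,-1],[[-2.5,41,1],0.24,-1],[[-2.7,44,1],0.258,-1],[[-2.7,45.5,1],0.258,-1],[[-2.7,45.5,1],0.258,-1],[[-2.7,45.5,1],0.258,-1]])

```text
time: 18.92
tool_pos: [0.5082, -0.2267, 0.2969]
ee_rot: [-0.001, 0.998, -0.066, -0.001]
ft_force: [-0.5, 0.1, -2.3]
gripper_width: 0.0138
```

Run:
```python
from h import *
np.set_printoptions(precision=4,suppress=True)
im=grab("t5");crop(im,265,170,445,350,3.3,"c5")
s=bot.get_state();print(s["time"],tt(s["tool_pos"])*1000,s["tool_pos"],s["ft_force"],s["wrist_torque"],s["gripper_width"])
print(rel(s["tool_pos"],.107,YAW))
```

```text
18.975 [27.0206  4.0021] [ 0.5083 -0.2266  0.2972] [ 0.0308  0.5158 -2.7155] [-0.0329 -0.0439 -0.0028] 0.013646269987519612
(array([0.  , 0.  , 4.32]), np.float64(0.0012518039124624902), array([ 0.5083, -0.2266,  0.2972]), np.float64(-0.1317481960875376))
```

View pics/c5.png

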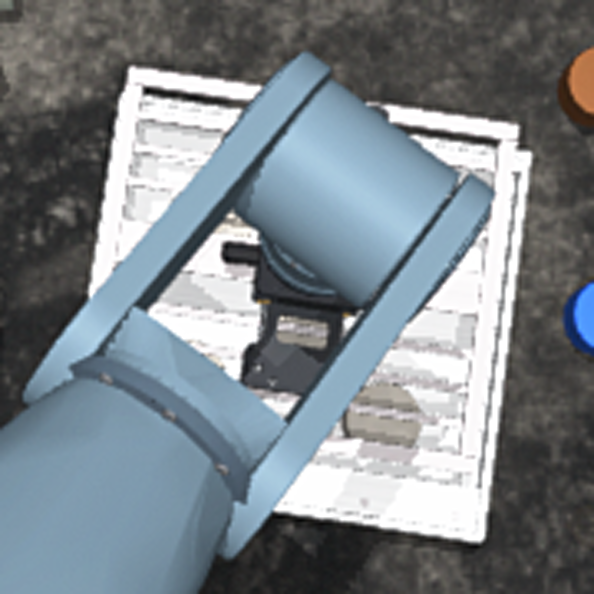

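The grille is over the tray, with its far corners at crop (131,67) and (521,125).

Run:
```python
from h import *
np.set_printoptions(precision=4,suppress=True)
o=lambda a:np.array([265,170])+np.array(a)/3.3-.4
for c in((131,67),(521,125)):
    for z in(.119,.122):print(c,tt(ray("top",o(c),z))*1000)
```

```text
(131, 67) [148.7382 143.596 ]
(131, 67) [148.0644 143.3822]
(521, 125) [ 149.4616 -133.5625]
(521, 125) [ 148.786 -133.058]
```

Run:
```python
import cv2,numpy as np
im=cv2.imread("pics/t5.png")
a=cv2.resize(im[184:224,292:332],None,fx=10,fy=10,interpolation=cv2.INTER_NEAREST)
b=cv2.resize(im[196:236,398:438],None,fx=10,fy=10,interpolation=cv2.INTER_NEAREST)
cv2.imwrite("pics/c6.png",np.hstack([a,b]))
```

```text
(no output)
```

View pics/c6.png

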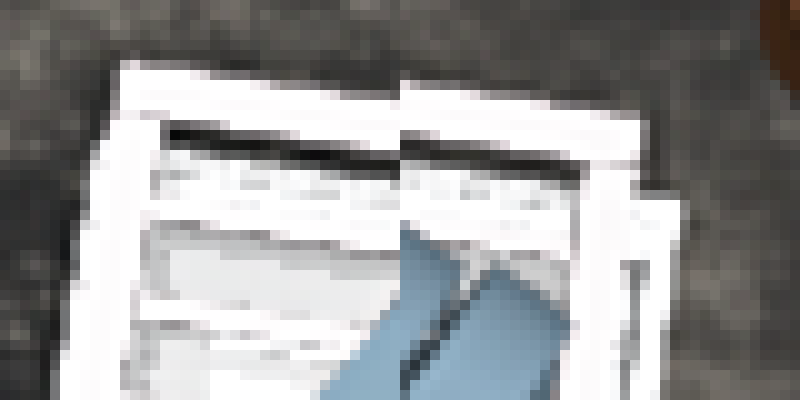

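The zoom shows the far-left corner at pixel (304.0,190.2), the far-right corner at (422.0,208.0), and the tray rim visible only on the right. The grille therefore sits about 6 mm too far left, so I'm shifting right, lowering and measuring again.

Request:
apply_moves(plan=[[[0,0.3,1],0,-1],[[0,0.6,2.5],0,-1],[[0,0.6,3.6],0,-1],[[0,0.6,3.6],0,-1],[[0,0.6,3.6],0,-1]])

```text
time: 19.6
tool_pos: [0.5077, -0.2338, 0.262]
ee_rot: [-0.0, 0.998, -0.066, 0.0]
ft_force: [-2.0, 1.4, 2.1]
gripper_width: 0.0138
```

Run:
```python
from h import *
np.set_printoptions(precision=4,suppress=True)
im=grab("t6")
s=bot.get_state();print(s["time"],tt(s["tool_pos"])*1000,s["tool_pos"],s["ft_force"],s["wrist_torque"])
a=cv2.resize(im[184:224,292:332],None,fx=10,fy=10,interpolation=cv2.INTER_NEAREST)
b=cv2.resize(im[196:236,398:438],None,fx=10,fy=10,interpolation=cv2.INTER_NEAREST)
cv2.imwrite("pics/c7.png",np.hstack([a,b]))
```

```text
19.65 [27.4222 -3.1973] [ 0.5078 -0.2338  0.2621] [-2.9599  1.9255  1.3602] [ 0.0463 -0.0844 -0.0124]
```

View pics/c7.png

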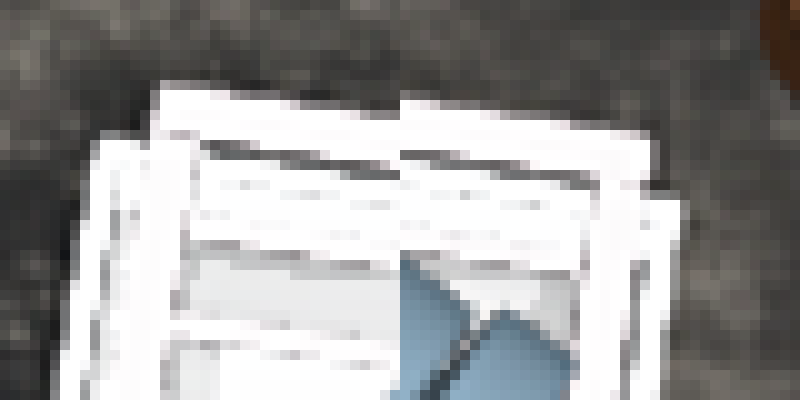

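The corners are now at (308.0,192.3) and (423.0,209.0), with rim gaps of about 5 px on each side, so the grille is centred. The force reading shows light contact on the far lip. Now I'll open just enough to cage the bar, so the near end drops in.

Request:
apply_moves(plan=[[[0,0,0.3],0,-1],[[0,0,0.3],0,-0.3],[[0,0,0.3],0,-0.3],[[0,0,0.3],0,-0.3],[[0,0,0.3],0,-0.3],[[0,0,1.3],0,-0.3],[[0,0,1.3],0,-0.3]])

```text
time: 20.52
tool_pos: [0.5072, -0.2335, 0.2475]
ee_rot: [-0.001, 0.998, -0.066, -0.001]
ft_force: [-0.8, 0.4, -0.4]
gripper_width: 0.0308
```

```bash
cat >> h.py <<'E'
def line(im,p0,p1,zs):
    "brightness profile along tray-frame segment"
    g=cv2.cvtColor(im,cv2.COLOR_BGR2GRAY)
E
python3 - <<'E'
from h import *
np.set_printoptions(precision=4,suppress=True)
im=grab("t7")
s=bot.get_state();print(s["time"],tt(s["tool_pos"])*1000,s["tool_pos"],s["ft_force"],s["gripper_width"])
a=cv2.resize(im[180:240,285:440],None,fx=3.5,fy=3.5,interpolation=cv2.INTER_CUBIC)
b=cv2.resize(im[270:345,275:430],None,fx=3.5,fy=3.5,interpolation=cv2.INTER_CUBIC)
cv2.imwrite("pics/c8.png",np.vstack([a,b]))
E
```

```text
20.575 [26.9693 -3.0478] [ 0.5073 -0.2336  0.2479] [-0.2613  0.5341  0.6127] 0.030585013799569717
```

View pics/c8.png

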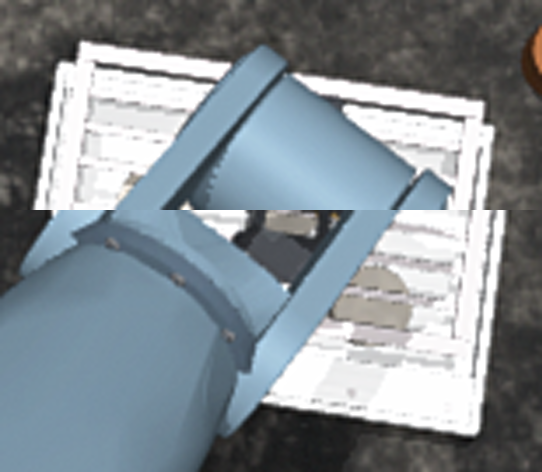

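The near end appears to be down inside the tray, with the far strip still resting on the far lip (the last crop shows it beyond the rim). Now I'll push the bar towards the robot so the near edge goes under the wide lip.

Request:
apply_moves(plan=[[[-0.5,0,0],0,-0.3],[[-1,0,0],0,-0.3],[[-1.5,0,0],0,-0.3],[[-2,0,0],0,-0.3],[[-2.4,0,0],0,-0.3],[[-2.7,0,0],0,-0.3],[[-3,0,0],0,-0.3],[[-3,0,0],0,-0.3]])

```text
time: 21.58
tool_pos: [0.4777, -0.2298, 0.2487]
ee_rot: [-0.0, 0.998, -0.066, -0.0]
ft_force: [0.3, 0.6, 0.1]
gripper_width: 0.0308
```

```bash
cat > far.py <<'E'
from h import *
import sys
np.set_printoptions(precision=1,suppress=True,linewidth=200)
im=grab(sys.argv[1]);g=cv2.cvtColor(im,cv2.COLOR_BGR2GRAY).astype(np.float32)
s=bot.get_state();print(s["time"],tt(s["tool_pos"])*1000,s["tool_pos"][2]*1000,s["ft_force"])
# profile along tray x at given y's, z=.073
xs=np.arange(70,166,3)
print(xs)
for y in(-125,-110,-95,115,130):
    uv=np.array([proj("top",[*tw([x/1000,y/1000]),.073]) for x in xs],np.float32)
    print(y,cv2.remap(g,uv[None,:,0],uv[None,:,1],1)[0].astype(int))
E
python3 far.py t8
```

```text
21.625 [-2.8 -3.3] 248.74875957129086 [0.2 0.4 0.8]
[ 70  73  76  79  82  85  88  91  94  97 100 103 106 109 112 115 118 121 124 127 130 133 136 139 142 145 148 151 154 157 160 163]
-125 [245 252 228 238 255 254 254 255 221 252 239 198 198 204 203 199 173 236 252 250 247 248 254 242 119  63  68  69  71  65  64  65]
-110 [243 250 236 241 254 254 254 254 224 251 244 226 234 238 237 223 176 233 253 250 246 241 252 247 110  56  62  65  75  77  75  70]
-95 [227 253 240 238 254 254 254 254 230 249 246 223 236 239 236 206 179 228 253 251 247 240 252 255 117  66  72  73  77  81  74  67]
115 [239 241 253 239 235 237 236 234 232 207 255 240 231 234 233 233 209 161 254 252 251 243 253 242  91  43  53  54  49  50  60  66]
130 [253 252 252 252 253 253 253 253 253 253 252 252 253 252 253 252 253 243 252 251 251 246 253 250 100  43  53  57  64  69  68  68]
```

Request:
apply_moves(plan=[[[-0.3,0,0],0,-0.3],[[-0.6,0,0],0,-0.3],[[-0.9,0,0],0,-0.3],[[-1.2,0,0],0,-0.3],[[-1.2,0,0],0,-0.3],[[-1.2,0,0],0,-0.3]])

```text
time: 22.38
tool_pos: [0.4659, -0.2283, 0.2487]
ee_rot: [-0.0, 0.998, -0.066, -0.0]
ft_force: [-0.8, -0.4, 1.1]
gripper_width: 0.0307
```

```bash
python3 far.py t9
```

```text
22.425 [-14.7  -3.3] 248.73406444213887 [ 0.3 -0.5  0.2]
[ 70  73  76  79  82  85  88  91  94  97 100 103 106 109 112 115 118 121 124 127 130 133 136 139 142 145 148 151 154 157 160 163]
-125 [254 255 232 237 253 208 198 199 207 255 244 235 250 249 245 205 208 179 136 255 254 251 254 242 118  63  68  68  71  65  63  65]
-110 [254 255 231 229 250 238 237 236 233 245 245 230 249 250 249 235 236 201 140 255 254 247 253 247 110  55  62  67  74  76  75  70]
-95 [250 255 236 228 251 220 237 238 235 242 246 223 250 250 250 214 237 176 136 255 254 247 252 255 117  66  72  73  77  80  74  68]
115 [238 237 238 240 186 254 242 233 233 236 234 206 213 253 251 251 241 167 182 255 255 238 252 242  90  43  53  53  50  51  60  66]
130 [252 252 252 251 252 252 252 252 251 252 252 252 222 250 251 252 218 168 224 255 255 239 250 250  99  43  53  57  65  70  68  69]
```

The far strip now lies inside the lip edge, with a dark gap at tray x 115–124 mm, so the grille has dropped onto the ledges at about x = -7 mm. Next I'll slide it home.

Request:
apply_moves(plan=[[[0,0,0.7],0,-0.3],[[0.8,0,0.7],0,-0.3],[[1.5,0,0.7],0,-0.3],[[2,0,0.7],0,-0.3],[[2.4,0,0.7],0,-0.3],[[2.7,0,0.7],0,-0.3],[[3,0,0.7],0,-0.3],[[3.2,0,0.7],0,-0.3],[[3.3,0,0.7],0,-0.3],[[3.3,0,0.7],0,-0.3]])

```text
time: 23.68
tool_pos: [0.4978, -0.233, 0.2416]
ee_rot: [0.0, 0.998, -0.066, -0.002]
ft_force: [-8.2, -2.1, 4.6]
gripper_width: 0.0306
```

```bash
python3 far.py t10
```

```text
23.725 [17.5 -3.7] 241.60595800164705 [-7.9 -2.1  4.4]
[ 70  73  76  79  82  85  88  91  94  97 100 103 106 109 112 115 118 121 124 127 130 133 136 139 142 145 148 151 154 157 160 163]
-125 [ 81 131 133 111 144 255 255 248 191 253 242 201 196 197 195 195 180 177 176 255 254 251 254 242 119  64  69  70  71  65  64  66]
-110 [156 152 148 142 134 116 133 225 212 249 248 235 235 238 239 224 174 177 185 255 254 247 253 247 111  56  63  66  76  77  76  70]
-95 [ 81 126 146 149 141 133 120 126 170 250 251 237 237 240 238 209 178 175 163 255 254 248 252 255 118  67  72  73  76  81  74  68]
115 [245 240 248 237 235 242 245 237 200 254 242 226 234 234 236 219 161 187 196 255 255 239 252 242  92  44  52  54  51  51  61  67]
130 [252 252 252 252 252 252 253 252 252 252 252 252 252 252 252 254 211 184 231 255 255 240 250 250 100  43  53  57  66  70  69  69]
```

Request:
apply_moves(plan=[[[0.1,0,0],0,-0.3],[[0.2,0,0],0,-0.3],[[0.2,0,0],0,-0.3]])

```text
time: 24.1
tool_pos: [0.499, -0.2333, 0.2416]
ee_rot: [0.0, 0.998, -0.066, -0.003]
ft_force: [-14.1, -1.2, 8.3]
gripper_width: 0.0308
```

```bash
python3 far.py t11 | head -1
python3 - <<'E'
from h import *
print(bot.get_state()["gripper_width"])
E
```

```text
24.15 [18.6 -3.9] 241.5398613503202 [-16.3  -2.9   7.8]
0.031262816169609374
```

The force rises stiffly, which means the grille is against the far wall. I'll back off, lift and clear the view.

Request:
apply_moves(plan=[[[-0.5,0,0],0,-0.3],[[-1,0,0],0,-0.3],[[-1,0,0],0,-0.3],[[-1,0,-3],0,-0.3],[[-1,0,-8],0,-0.3],[[-1,0,-14],0,-0.3],[[-4,-12,-14],0,-0.3],[[-4,-30,-14],0,-0.3],[[-4,-40,-14],0,-0.3],[[-4,-40,-14],0,-0.3],[[-4,-40,-14],0,-0.3],[[-4,-40,-14],0,-0.3],[[-4,-40,-14],0,-0.3],[[-4,-40,-14],0,-0.3]])

```text
time: 25.9
tool_pos: [0.5139, 0.1709, 0.3817]
ee_rot: [-0.0, 0.998, -0.065, 0.0]
ft_force: [1.0, -0.7, -0.4]
gripper_width: 0.0312
```

Run:
```python
from h import *
np.set_printoptions(precision=1,suppress=True,linewidth=220)
im=grab("t12");s=bot.get_state();print(s["time"],s["tool_pos"],s["ft_force"])
g=cv2.cvtColor(im,cv2.COLOR_BGR2GRAY);sub=g[200:335,290:425]
m=(sub<70).astype(np.uint8)
c=[c for c in cv2.findContours(m,0,2)[0] if 100<cv2.contourArea(c)]
for k in c:
    r=cv2.minAreaRect(k);uv=np.array(r[0])+[290,200];print(uv,r,tt(ray("top",uv,.092))*1000)
G=g.astype(np.float32)
def prof(pts,z):
    uv=np.array([proj("top",[*tw(p),z]) for p in pts],np.float32);return cv2.remap(G,uv[None,:,0],uv[None,:,1],1)[0].astype(int)
xs=np.arange(-135,136,3);print(xs)
for y in(-133,-100,100,133):print(y,prof([(x/1e3,y/1e3) for x in xs],.058))
ys=np.arange(-151,-119,2);print(ys)
for x in(-40,0,40):print(x,prof([(x/1e3,y/1e3) for y in ys],.058),prof([(x/1e3,-y/1e3) for y in ys],.058))
# bystanders then/now
a=cv2.imread("pics/top0.png")
for n,b in(("jar1",(470,248,500,278)),("jar2",(455,305,485,335)),("can",(246,178,268,200))):
    x0,y0,x1,y1=b;print(n,cv2.absdiff(a,im)[y0:y1,x0:x1].mean())
```

```text
25.95 [0.5 0.2 0.4] [-0.6 -0.6  0.1]
[348.  325.5] ((58.0, 125.5), (17.0, 116.0), 90.0) [-144.1   -3.9]
[417.5 297. ] ((127.5, 97.0), (13.0, 74.0), -0.0) [ -55.3 -153.1]
[356.9 259.6] ((66.90798950195312, 59.607276916503906), (46.679351806640625, 5.722565174102783), 8.615649223327637) [ 9.1 -2.3]
[381.5 207. ] ((91.5, 7.0), (14.0, 85.0), 90.0) [141.8 -42. ]
[295.  231.5] ((5.0, 31.5), (63.0, 10.0), 90.0) [ 52.4 151.3]
[-135 -132 -129 -126 -123 -120 -117 -114 -111 -108 -105 -102  -99  -96  -93  -90  -87  -84  -81  -78  -75  -72  -69  -66  -63  -60  -57  -54  -51  -48  -45  -42  -39  -36  -33  -30  -27  -24  -21  -18  -15  -12   -9
   -6   -3    0    3    6    9   12   15   18   21   24   27   30   33   36   39   42   45   48   51   54   57   60   63   66   69   72   75   78   81   84   87   90   93   96   99  102  105  108  111  114  117  120
  123  126  129  132  135]
-133 [223 243 222 230 231 242 243 242 242 244 215 214 231 233 234 234 223 224 229 232 232 232 228 224 232 231 234 233 233 225 233 232 233 232 231 225 228 231 234 234 234 224 231 232 235 232 233 225 228 231 233 234 234 2
[... 1123 characters left out ...]
33 233 234 234 234 234 234 235 234 235 235 234 235 235 235 235 235 236 235 234 234 234 235 235 234 234 234 234 234 237 216 160 144 246 246 228]
[-151 -149 -147 -145 -143 -141 -139 -137 -135 -133 -131 -129 -127 -125 -123 -121]
-40 [252 235 129 188 221 225 227 227 229 233 174 168 236 245 248 247] [202 253 219 158 199 238 226 222 231 231 231 233 212 185 180 212]
0 [251 230 141 178 226 229 227 226 228 232 220 208 231 231 232 232] [166 242 248 141 177 225 238 222 232 231 231 232 222 187 230 237]
40 [252 224 150 164 226 228 230 229 231 236 214 142 167 177 201 219] [238 253 233 194 184 224 244 241 236 234 234 239 238 192 168 179]
jar1 2.387037037037037
jar2 2.6333333333333333
can 2.5371900826446283
```

```bash
python3 -c "
from rig import bot
print(bot.job_done())"
```

```text
the job is handed in; nothing more can be done
None
```

I finished the job and handed it in at about 26 s of the 72 s allowed; it reports no verdict.

**Cores:** I moved four of the five cores so that one stands near each corner, and left the fifth in the middle. Measured before the grille went in, the closest centres were about 91 mm apart against the 76 mm needed. I couldn't re-measure them with the grille on top.

**Grille:** I rested its far edge on the far lip and let its near end drop in. I then pushed it back under the wide lip until the far edge fell onto the ledges, and slid it forward until the push met stiff resistance at about 16 N.

**Last checks:**
- **Position:** the handle reads about x = +9 mm and y = −2 mm in the tray frame. That is within 6 mm of the far wall, though short of the exact +11 mm home position by about 2 mm. I read that as measuring error, given the wall contact.
- **Flatness:** I judged this only from the top-view brightness profiles, which look the same on both sides. I had no direct tilt or height measurement.
- **Jar and canister:** their picture patches match the first image, so neither moved. The arm was clear of everything at the end.

**Disagreement:** two readings of the grille's sideways offset in the grip differed by at least 6 mm (−3 mm at pickup, about +3 mm over the tray). I used the one taken over the tray, and a second look there confirmed it was centred.

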